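# Show the earbud case's charging port to the phone camera

## Task

One of the two black earbud cases on the glass charging plate shows an amber light: it will not charge, and the support agent on the phone's video call wants to see its charging port. First swing the lamp arm that hangs over the plate all the way back until it is parked parallel to the console's far edge, then take the amber case off the plate and hold it up, amber light on the upper side, with the port uncovered, square to the phone, centred on the phone's front camera and about 12 cm from it. Finish while still holding it there, still and clear of everything; do not touch the phone or its stand, and leave everything else as it is.

Things in the scene. Friction and masses are not known exactly. Their poses are not given: they have to be found in the camera images.
- amber: The faulty earbud case: black rounded box lying flat, with an amber light bar (6 x 18 mm) on its top face (the other case's is green). 47 mm (x) by 60 mm (y) by 22 mm thick (z, up as it lies), about 50 g. Origin: centre of the underside. The charging port is in the middle of the 60 x 22 mm edge at -x; the lid's hinge is at +x. Gripped by its short ends, 60 mm apart along y, the port stays bare.
- amber_port: Charging port of the amber case: steel bezel 13 x 6 mm, standing 0.5 mm proud, in the middle of the case's -x edge. Origin: centre of the port on that edge, 23.5 mm from the case's middle and 11 mm above its underside; axes as the case's, so the port looks along -x.
- green: The other earbud case, the same in size and shape but with a green light bar. Leave it on the plate. Origin: centre of the underside.
- plate: Glass charging plate lying on the console, fixed: 100 mm (x) by 210 mm (y), top 10 mm above the console. One case lies on each of its two pads (marked by rings), 60 mm either side of its middle along its y. Origin: centre of the underside.
- lamp: Low console lamp: round weighted base, radius 65 mm, 14 mm high, fixed; a 16 mm upright post carries the swing arm. Origin: centre of the base's underside.
- lamp_arm (a joint): Swing of the lamp arm about its post, rad. 0 = parked against its stop, pointing along the lamp's +y, parallel to the console's far edge; it grows, anticlockwise from above, as the arm swings towards the robot, over the plate. It stays where it is left; turning takes about 0.1 N m. Limits 0 and 1.6.
- lamp_grip (a point): Point in the middle of the lamp arm's flat bar head, 160 mm out from the hinge axis; its y axis runs outwards along the arm. The bar is 34 mm wide, 14 mm thick, its top 274 mm above the console, and runs from 87 to 337 mm from the hinge axis. It can be straddled across its width from above, gripped and swung.
- lamp_hinge (a point): Point on the lamp's upright hinge axis at the height of the arm's middle, 267 mm above the console.
- stand: Aluminium charging stand, fixed, foot 85 x 80 mm, that carries the phone. It faces its -x. Origin: on the console, 12 mm in front of the foot's centre.
- lens (a point): The phone's front camera, a small dark-blue dot at the top middle of the screen, 158 mm above the console. The phone (72 x 150 x 8 mm, 7 mm of it above the camera) leans back 0.31 rad (18 degrees). The camera looks along this frame's -x, square to the screen and so slightly upwards; y runs along the screen's width, z up along the screen.
- tin: Bystander: pink plastic lip balm tin with screw lid, 47 mm across, 21 mm high. Origin: centre of the underside.
- dish: Bystander: stainless steel key dish, 130 mm across, 26 mm high. Origin: centre of the underside.
- fob: Bystander: black key fob 40 x 26 x 9 mm, lying in the dish. Origin: centre of the underside.
- wallet: Bystander: aluminium card wallet 64 x 98 x 12 mm. Origin: centre of the underside.
- glasses: Bystander: brown glasses case 160 (x) x 62 x 48 mm. Origin: centre of the underside.
- cream: Bystander: amber glass bottle of hand cream, 48 mm across, 130 mm high. Origin: centre of the underside.
Mind the look-alikes: they are no part of the job. Leave any yellow look-alike of the amber alone. What is shaped like the stand but pink is not meant.

How it is judged:
On the way, in this order (a step that is already met when the one before it is completed fails the run):
1. the lamp arm is parked (joint under 0.1 rad) with the amber case still lying on the plate (value of joint lamp_arm below 0.1 rad and height (world z) of amber below 0.02 m), for 0.2 s.
2. the amber case is held in the fingers, more than 60 mm up and off the plate (height (world z) of amber above 0.06 m and contact force between amber and the fingers above 1 N), for 0.2 s.
At the end, for the whole second after the job is handed in: Amber case held still in the fingers, over 100 mm up, touching no plate, lamp or phone; its bare port faces the front camera, 95 to 145 mm off and within 20 mm of its axis each way, square to it within 0.2 rad, light on the upper side; lamp arm parked (under 0.1 rad) (x of amber_port in the frame of lens between -0.145 and -0.095 m and y of amber_port in the frame of lens between -0.02 and 0.02 m and z of amber_port in the frame of lens between -0.02 and 0.02 m and x of lens in the frame of amber_port below -0.05 m and angle between the x axis of amber_port and the x axis of lens, either way round below 0.2 rad and angle between the z axis of amber_port and the z axis of lens, either way round below 0.2 rad and angle between amber's own z axis and vertical below 1 rad and contact force between amber and the fingers above 1 N and contact force between amber_port and the fingers below 0.3 N and contact force between amber and stand below 0.1 N and contact force between amber and plate below 0.1 N and contact force between amber and lamp below 0.1 N and height (world z) of amber above 0.1 m and linear speed of amber below 0.03 m/s and angular speed of amber below 0.3 rad/s and value of joint lamp_arm below 0.1 rad); the arm keeps its last pose, push and grip.
It fails at once if the green-lit earbud case is moved more than 25 mm (distance of green from where it was at the start of the episode above 0.025 m).
It fails at once if another thing (tin, dish, fob, wallet, glasses case, bottle) is moved more than 25 mm or the bottle tipped (distance of any of tin, dish, fob, wallet, glasses, cream from where it was at the start of the episode above 0.025 m or angle between cream's own z axis and vertical above 0.3 rad).
It fails at once if the phone or its stand is touched by the arm, the fingers or the amber case (more than 1 N) (contact force between stand and the arm above 1 N or contact force between stand and the fingers above 1 N or contact force between stand and amber above 1 N).
It also fails if it takes over 56 s, if anything falls off the work surface, if the arm or the gripper's body presses on something with over 40 N, if the wrist force passes 120 N, or if a joint passes its speed limit or range.

## Robot

A 6-joint arm with a two-finger parallel gripper is mounted at the origin on the work surface. World frame = base frame: x ahead of the robot, y to its left, z up, the work surface at z = 0. Lengths are in m, angles in rad, forces in N, time in s.
With the tool pointing down it reaches from about 0.15 to 0.775 m from the base axis. Payload 6.1 kg.
Tool frame: the origin (TCP) lies between the finger pads; the fingertips stand 14 mm ahead of it and the grasp point (between the pads) lies 5 mm behind it; z points along the fingers, y is the line along which they close (so a half turn about z gives the same grasp; the last joint's range is limited). The gripper opens to 85 mm and grips with 20 to 120 N. Pads are 22 mm wide; open, the fingers measure 114 mm over their backs; the gripper's body (76 mm by 85 mm) begins 54 mm behind the grasp point. The pads swing forward as they close: fully open they stand 13 mm farther back than shut.
Start: joints at [-1.27, 0.126, -0.04, 1.405, 0, 1.571], TCP at [0.156, -0.501, 0.245] pointing down, gripper open.
Joint ranges: [-2.72, 2.72], [-0.95, 1.95], [-1.27, 1.35], [-1.78, 2.02], [-1.46, 1.47], [-3.14, 3.14]. Speed limits (rad/s): [2.39, 2.39, 3.01, 3.14, 3.14, 3.14].

## Interface

Orientations are given as a unit quaternion [x, y, z, w].
In Python, from station import r gives the robot as it stands.
- The arm moves only by the tool play_rows, never from a script. Its argument "deltas" is a list of rows, each an object of numbers: "x", "y", "z": the shift along the world's x, y, z in cm; "rx", "ry", "rz": the turn, a rotation vector about the world's x, y, z in rad; "grip": the finger opening in cm, from 0 to 8.54. A call has exactly 8 rows; each row shifts and turns the commanded pose from where the row before left it; what a row does not reach is not made up. A row lasts 1/12 s, in which the tool goes at most 41.7 mm and 7.16 degrees, less where a joint would pass 70% of its speed; a pose out of reach is approached as far as the arm can. A call is refused whole if a number of a shift passes 4.17 or a number of a turn 0.125, either way. A call with a gripper value outside its range is refused whole. The fingers move at their own pace and stop on an object; "grip_force" is the grip in N (left out, the last holds). Time passes only in rows, so rows that do not move let the fingers close, or fill a call up. It gives the time, the measured TCP pose, the force, the opening and the grip force at its end, in the units of the state.
- r.observe(): the state, without advancing time (a new reading comes with each control period).
- r.read_camera(name): name is "scene" or "side" or "wrist"; returns a dict with "frame" (480x640x3 uint8, red, green, blue), "depth" (480x640 float32, m along the optical axis (not along the pixel's ray), 0 where there is no reading), "K" (3x3 intrinsics, pixels), "world_from_camera" (4x4, takes a point from camera to world coordinates). Camera axes: x right, y down, z forward; pixel columns grow to the right and rows downward; lengths in m; the calibration is good to about 2 mm. A picture is of the moment at which its call begins.
- r.close_job(): hands the job in; it is judged then, once.
Trained networks look in a picture, given as the dict that the camera call returned (one of the last four; its "shot" number tells which), for a name from the list of things; names that differ only in an ending like _2 or _b are one class to them, and where a whole thing is asked for, a point or a joint stands for the part that bears it (a point fixed in the world has none). Each returns a list of dicts, best first, with "score" (0 to 1); they miss things now and then, are a little off and sometimes report something else, mostly with a low value. They report only what shows in the picture. A call takes as long as a camera call. They do not tell look-alikes from the thing itself.
- r.look_for(picture, label): "pixel" ([column, row] in pixels, amid what is visible of it).
- r.cut_out(picture, label): "region" (480x640 bool, what is visible of it) and "pixel" ([column, row] in pixels, amid what is visible of it).
The state is a dict: "t": time; "joint_positions": joint angles; "joint_vel": joint speeds; "effort": joint torques, N m; "position": TCP position; "eef_rot": TCP orientation; "force": force on the tool from outside, world axes, zero at the start; "torque": the same for the moment, N m; "finger_gap": opening from 0.0 (shut) to 1.0 (fully open); "gripper_force": force on a finger pad.
Only numpy, scipy, OpenCV 4.12 (cv2) and the standard library are available. Lean on these libraries where they do the work, as an engineer would, in place of code of your own. Each camera call takes 0.05 s, during which the arm holds its last target. There are 200 camera calls.

## Working session

There is one attempt and no reset: what is moved stays moved. The work goes in short steps, Python scripts to look and compute and a tool call to move; the robot and the scene stay as the last step left them, time stands still between calls to the robot, and variables do not carry over. Pictures are saved under pics/ and viewed, at most 10 in all, crops included, and the job is handed in when it is done.

Besides the shell and the picture viewer there is one more tool, called in YAML: its name, and indented under it one key for each argument. play_rows: Moves the arm, as the interface text tells. Its arguments: {"type":"object","properties":{"deltas":{"type":"array"},"grip_force":{"type":"number"}},"required":["deltas"]}

```bash
mkdir -p pics
cat > h.py <<'E'
import numpy as np, cv2
from station import r
def pts(p,mask):
    v,u=np.nonzero(mask&(p["depth"]>0)); d=p["depth"][v,u]; K=p["K"]
    c=np.c_[(u-K[0,2])/K[0,0]*d,(v-K[1,2])/K[1,1]*d,d,np.ones(len(d))]
    return (c@p["world_from_camera"].T)[:,:3],u,v
def save(p,n): cv2.imwrite("pics/"+n,p["frame"][:,:,::-1])
E
python3 - <<'E'
from h import *
np.set_printoptions(precision=3,suppress=True)
for n in ("scene","side"):
    p=r.read_camera(n); save(p,n+"0.png"); print(n,p["world_from_camera"][:3,3])
    for l in ("amber","green","plate","lamp","lamp_arm","stand","lens","amber_port","tin","dish","wallet","glasses","cream"):
        for q in r.cut_out(p,l)[:3]:
            if q["score"]<.3: continue
            P,u,v=pts(p,q["region"])
            if len(P): print(l,round(q["score"],2),np.round(q["pixel"]),len(P),np.median(P,0),np.percentile(P,3,axis=0),np.percentile(P,97,axis=0))
print(r.observe())
E
```

```text
scene [ 1.331 -0.295  1.015]
amber 0.77 [418. 288.] 486 [0.58  0.275 0.019] [0.55  0.248 0.   ] [0.604 0.308 0.024]
amber 0.63 [370. 257.] 402 [0.456 0.217 0.03 ] [0.431 0.192 0.015] [0.473 0.248 0.034]
amber 0.56 [362. 229.] 172 [0.337 0.249 0.019] [0.312 0.229 0.005] [0.353 0.277 0.024]
green 0.5 [332. 273.] 201 [0.46  0.111 0.03 ] [0.435 0.091 0.009] [0.475 0.128 0.035]
plate 0.88 [350. 271.] 1663 [0.47  0.166 0.009] [0.398 0.059 0.   ] [0.496 0.257 0.013]
lamp 0.94 [321. 335.] 5523 [ 0.669 -0.01   0.066] [ 0.453 -0.073  0.004] [0.73  0.209 0.282]
lamp_arm 0.56 [343. 232.] 2194 [0.582 0.079 0.273] [ 0.452 -0.056  0.261] [0.711 0.213 0.284]
stand 0.94 [192. 403.] 2623 [ 0.69  -0.28   0.013] [ 0.654 -0.315  0.005] [ 0.72  -0.243  0.163]
stand 0.6 [118. 382.] 2719 [ 0.595 -0.402  0.014] [ 0.548 -0.443  0.001] [ 0.627 -0.364  0.163]
lens 0.87 [111. 359.] 629 [ 0.598 -0.394  0.143] [ 0.573 -0.436  0.034] [ 0.611 -0.365  0.165]
lens 0.74 [370. 258.] 426 [0.454 0.219 0.03 ] [0.428 0.191 0.014] [0.472 0.248 0.034]
lens 0.57 [185. 377.] 711 [ 0.693 -0.282  0.141] [ 0.571 -0.314  0.001] [ 0
[... 2015 characters left out ...]
.443 0.108 0.031] [0.418 0.076 0.016] [0.469 0.133 0.035]
glasses 0.96 [265. 463.] 2967 [0.485 0.449 0.047] [0.4   0.418 0.027] [0.546 0.473 0.05 ]
cream 0.68 [190. 424.] 1191 [0.619 0.437 0.082] [0.605 0.415 0.011] [0.639 0.451 0.131]
{'t': 1.4, 'joint_positions': array([-1.27 ,  0.126, -0.04 ,  1.405, -0.   ,  1.571]), 'joint_vel': array([ 0.001, -0.002,  0.001,  0.001, -0.002,  0.   ]), 'effort': array([  0.002, -43.57 ,  35.309,   0.001,   0.   ,   0.   ]), 'position': array([ 0.156, -0.501,  0.245]), 'eef_rot': array([ 0.989,  0.15 , -0.   ,  0.   ]), 'force': array([0.494, 0.712, 0.427]), 'torque': array([-0.006,  0.006,  0.01 ]), 'gripper_force': 0.0, 'finger_gap': 1.0015588825330166}
```

View pics/scene0.png

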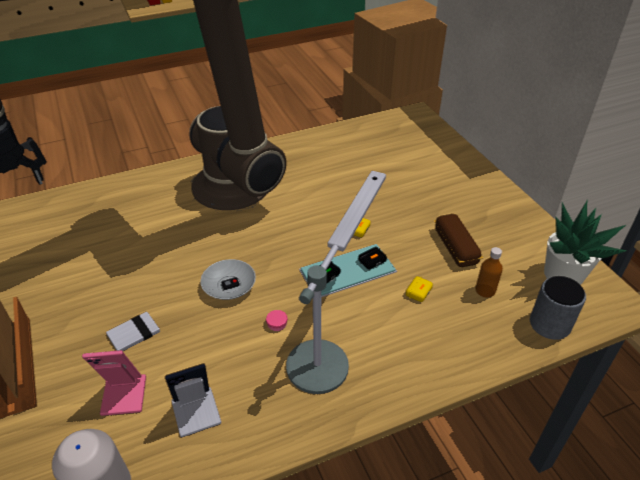

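View pics/side0.png

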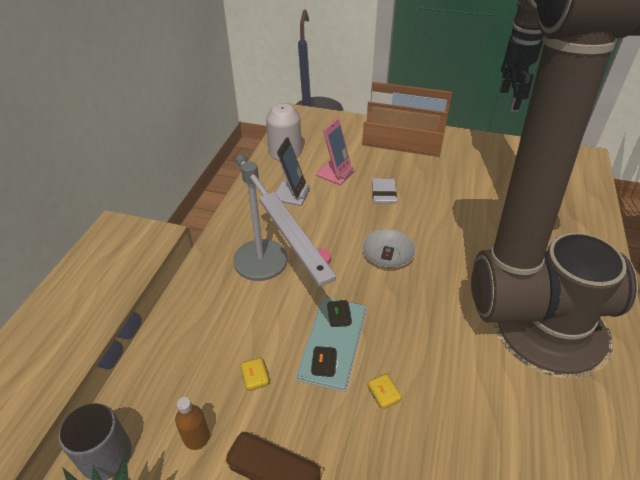

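The grey stand with the black phone is at scene (192,400) and side (292,180). The amber case is at scene (372,258) and side (323,361), with the green case at side (338,313). The pink stand and the yellow cases are look-alikes. The lamp bar runs from scene (318,275) to (377,178).

Run:
```python
from h import *
np.set_printoptions(precision=4,suppress=True)
for n in ("scene","side"):
    p=r.read_camera(n)
    P,u,v=pts(p,np.ones((480,640),bool))
    f=p["frame"][v,u].astype(int)
    m=(P[:,2]>.268)&(P[:,2]<.280)&(P[:,0]>.4)&(P[:,0]<.75)&(P[:,1]>-.1)&(P[:,1]<.26)
    Q=P[m][:,:2].astype(np.float32); c=cv2.minAreaRect(Q); print(n,"bar",c,np.median(P[m][:,2])); print(cv2.boxPoints(c))
    m=(P[:,2]>.10)&(P[:,2]<.22)&(abs(P[:,0]-.69)<.06)&(abs(P[:,1])<.08); print("post",m.sum(),P[m].mean(0) if m.any() else 0)
    m=(P[:,2]<.018)&(P[:,2]>.009)&(np.hypot(P[:,0]-.68,P[:,1]+.01)<.09)&(abs(f[:,0]-f[:,2])<30)
    c=cv2.minEnclosingCircle(P[m][:,:2].astype(np.float32)); print("base",m.sum(),c)
    for nm,cx,cy in(("amber",.452,.22),("green",.447,.106)):
        m=(P[:,2]>.026)&(P[:,2]<.04)&(np.hypot(P[:,0]-cx,P[:,1]-cy)<.045)
        print(nm,m.sum(),cv2.minAreaRect(P[m][:,:2].astype(np.float32)),np.median(P[m][:,2]))
        g=f[m]; k=(g[:,0]>180)&(g[:,2]<90) if nm=="amber" else (g[:,1]>g[:,0]+60)
        if k.any(): print("  light",k.sum(),P[m][k].mean(0))
    m=(P[:,2]>.004)&(P[:,2]<.016)&(f[:,2]>f[:,0]+25)&(P[:,0]<.55)&(P[:,0]>.35)&(P[:,1]>0)&(P[:,1]<.3)
    if m.sum()>50: print("plate",m.sum(),cv2.minAreaRect(P[m][:,:2].astype(np.float32)))
    m=(P[:,2]>.06)&(P[:,2]<.175)&(np.hypot(P[:,0]-.68,P[:,1]+.275)<.07)
    S=P[m]; 
    for it in range(15):
        o=S.mean(0); nrm=np.linalg.svd(S-o,full_matrices=False)[2][2]; d=(S-o)@nrm
        S=S[abs(d)<max(.003,1.5*d.std())]
    nrm*=-np.sign(nrm[0]); print("phone",m.sum(),len(S),o,nrm,np.arcsin(nrm[2]),"zmax",np.percentile(S[:,2],99))
    t=S[S[:,2]>S[:,2].max()-.02]; print("top",t.mean(0), t[t[:,1].argmin()],t[t[:,1].argmax()])
    for q in r.look_for(p,"lens")[:4]:
        a,b=np.round(q["pixel"]).astype(int); M=np.zeros((480,640),bool); M[b,a]=1; print("lens",q["score"],q["pixel"],pts(p,M)[0])
```

```text
scene bar ((0.5763533711433411, 0.08240056037902832), (0.03543640300631523, 0.3961988091468811), 43.496673583984375) 0.2728730983795992
[[ 0.4271  0.2139]
 [ 0.6999 -0.0735]
 [ 0.7256 -0.0491]
 [ 0.4529  0.2383]]
post 331 [ 0.6782 -0.0216  0.1628]
base 2243 ((0.6751953959465027, -0.019826680421829224), 0.06620409339666367)
amber 315 ((0.44849470257759094, 0.22144420444965363), (0.04921682924032211, 0.0597749687731266), 8.824999809265137) 0.030914837250748062
  light 13 [0.4515 0.2248 0.0307]
green 144 ((0.44962093234062195, 0.10926294326782227), (0.05209026113152504, 0.04396158829331398), 4.253788948059082) 0.03067900524219308
  light 11 [0.4521 0.1044 0.0321]
plate 1215 ((0.4467334449291229, 0.15803295373916626), (0.10177875310182571, 0.20671528577804565), 0.9338865876197815)
phone 1051 616 [ 0.6917 -0.2786  0.1274] [-0.9858 -0.0191  0.167 ] 0.16782432092031319 zmax 0.165183468862299
top [ 0.6971 -0.2792  0.158 ] [ 0.6976 -0.3141  0.1604] [ 0.6955 -0.2434  0.1534]
lens 0.8 [113.9, 359.6] [[ 0.598  -0.3924  0.1311]]
lens 0.77 [183.5, 376.8] [[ 0.6932 -0.2826  0.1422]]
side bar ((0.57
[... 215 characters left out ...]
-0.0132  0.1621]
base 1474 ((0.6718028783798218, -0.017475955188274384), 0.06681008636951447)
amber 600 ((0.44475871324539185, 0.22575941681861877), (0.04651151970028877, 0.06037543714046478), 9.63264274597168) 0.03155576673571442
  light 17 [0.4512 0.2247 0.0333]
green 480 ((0.4451378285884857, 0.10168620944023132), (0.04678510129451752, 0.06169070303440094), 22.762374877929688) 0.03183828048457682
phone 669 549 [ 0.674  -0.2749  0.1155] [-0.949   0.0245  0.3144] 0.3198532360518069 zmax 0.16600664937503803
top [ 0.6885 -0.2753  0.1582] [ 0.6873 -0.3145  0.1539] [ 0.6943 -0.2402  0.1646]
lens 0.96 [337.9, 147.2] [[ 0.5745 -0.3982  0.0972]]
lens 0.87 [290.6, 168.5] [[ 0.6688 -0.2668  0.1008]]
```

play_rows:
  deltas:
    - {"x":2.04,"y":3.6,"z":0.03,"grip":0}
    - {"x":2.04,"y":3.6,"z":0.03,"grip":0}
    - {"x":2.04,"y":3.6,"z":0.03,"grip":0}
    - {"x":2.04,"y":3.6,"z":0.03,"grip":0}
    - {"x":2.04,"y":3.6,"z":0.03,"grip":0}
    - {"x":2.04,"y":3.6,"z":0.03,"grip":0}
    - {"x":2.04,"y":3.6,"z":0.03,"grip":0}
    - {"x":2.04,"y":3.6,"z":0.03,"grip":0}

```text
$.deltas[0]: bad value
```

play_rows:
  deltas:
    - {"x":2.04,"y":3.6,"z":0.03}
    - {"x":2.04,"y":3.6,"z":0.03}
    - {"x":2.04,"y":3.6,"z":0.03}
    - {"x":2.04,"y":3.6,"z":0.03}
    - {"x":2.04,"y":3.6,"z":0.03}
    - {"x":2.04,"y":3.6,"z":0.03}
    - {"x":2.04,"y":3.6,"z":0.03}
    - {"x":0,"y":0,"z":0}

```text
$.deltas[0]: bad value
```

play_rows:
  deltas:
    - {"x":2.04,"y":3.6,"z":0.03,"rx":0,"ry":0,"rz":0,"grip":0}
    - {"x":2.04,"y":3.6,"z":0.03,"rx":0,"ry":0,"rz":0,"grip":0}
    - {"x":2.04,"y":3.6,"z":0.03,"rx":0,"ry":0,"rz":0,"grip":0}
    - {"x":2.04,"y":3.6,"z":0.03,"rx":0,"ry":0,"rz":0,"grip":0}
    - {"x":2.04,"y":3.6,"z":0.03,"rx":0,"ry":0,"rz":0,"grip":0}
    - {"x":2.04,"y":3.6,"z":0.03,"rx":0,"ry":0,"rz":0,"grip":0}
    - {"x":2.04,"y":3.6,"z":0.03,"rx":0,"ry":0,"rz":0,"grip":0}
    - {"x":2.04,"y":3.6,"z":0.03,"rx":0,"ry":0,"rz":0,"grip":0}

```text
t: 2.27
position: [0.3191, -0.2116, 0.248]
eef_rot: [0.989, 0.15, 0.0, 0.0]
force: [2.3, 0.5, 0.1]
finger_gap: 0.0
gripper_force: 0.0
```

play_rows:
  deltas:
    - {"x":2.04,"y":3.6,"z":0.03,"rx":0,"ry":0,"rz":0,"grip":0}
    - {"x":2.04,"y":3.6,"z":0.03,"rx":0,"ry":0,"rz":0,"grip":0}
    - {"x":2.04,"y":3.6,"z":0.03,"rx":0,"ry":0,"rz":0,"grip":0}
    - {"x":2.04,"y":3.6,"z":0.03,"rx":0,"ry":0,"rz":0,"grip":0}
    - {"x":2.04,"y":3.6,"z":0.03,"rx":0,"ry":0,"rz":0,"grip":0}
    - {"x":2.04,"y":3.6,"z":0.03,"rx":0,"ry":0,"rz":0,"grip":0}
    - {"x":2.04,"y":3.6,"z":0.03,"rx":0,"ry":0,"rz":0,"grip":0}
    - {"x":2.04,"y":3.6,"z":0.03,"rx":0,"ry":0,"rz":0,"grip":0}

```text
t: 2.93
position: [0.4825, 0.0768, 0.2503]
eef_rot: [0.989, 0.15, 0.0, 0.0]
force: [0.7, -0.8, 0.0]
finger_gap: -0.001
gripper_force: 0.0
```

play_rows:
  deltas:
    - {"x":1.4,"y":1.3,"z":0,"rx":0,"ry":0,"rz":0,"grip":0}
    - {"x":1.4,"y":1.3,"z":0,"rx":0,"ry":0,"rz":0,"grip":0}
    - {"x":1.9,"y":1.8,"z":0,"rx":0,"ry":0,"rz":0,"grip":0}
    - {"x":1.9,"y":1.8,"z":0,"rx":0,"ry":0,"rz":0,"grip":0}
    - {"x":1.9,"y":1.8,"z":0,"rx":0,"ry":0,"rz":0,"grip":0}
    - {"x":1.8,"y":0.7,"z":0,"rx":0,"ry":0,"rz":0,"grip":0}
    - {"x":1.8,"y":0.7,"z":0,"rx":0,"ry":0,"rz":0,"grip":0}
    - {"x":1.5,"y":0.3,"z":0,"rx":0,"ry":0,"rz":0,"grip":0}

```text
t: 3.6
position: [0.6188, 0.1728, 0.2495]
eef_rot: [0.989, 0.15, -0.0, -0.0]
force: [-0.1, 0.2, 0.0]
finger_gap: -0.001
gripper_force: 0.5
```

```bash
cat > bar.py <<'E'
from h import *
for n in ("side",):
    p=r.read_camera(n); save(p,"push1.png")
    P,u,v=pts(p,np.ones((480,640),bool))
    m=(P[:,2]>.270)&(P[:,2]<.278)&(P[:,0]>.4)&(P[:,0]<.75)&(P[:,1]>.08)&(P[:,1]<.4)
    f=p["frame"][v,u].astype(int); m&=f.sum(1)>300
    Q=P[m][:,:2]; print(len(Q)); c=cv2.minAreaRect(Q.astype(np.float32)); print(c)
    print(cv2.fitLine(Q.astype(np.float32),cv2.DIST_HUBER,0,.01,.01).ravel())
print(r.observe()["position"],r.observe()["force"])
E
python3 bar.py
```

```text
1268
((0.6402285695075989, 0.22652468085289001), (0.03398473933339119, 0.18176913261413574), 7.320577144622803)
[ 0.19798173 -0.9802057   0.6415257   0.23028384]
[0.62101547 0.17289091 0.24889385] [0.80083236 1.0740568  0.15935839]
```

play_rows:
  deltas:
    - {"x":0.6,"y":0,"z":0,"rx":0,"ry":0,"rz":0,"grip":0}
    - {"x":0.6,"y":0,"z":0,"rx":0,"ry":0,"rz":0,"grip":0}
    - {"x":0.5,"y":0,"z":0,"rx":0,"ry":0,"rz":0,"grip":0}
    - {"x":0.3,"y":0,"z":0,"rx":0,"ry":0,"rz":0,"grip":0}
    - {"x":0.2,"y":0,"z":0,"rx":0,"ry":0,"rz":0,"grip":0}
    - {"x":0.1,"y":0,"z":0,"rx":0,"ry":0,"rz":0,"grip":0}
    - {"x":0,"y":0,"z":0,"rx":0,"ry":0,"rz":0,"grip":0}
    - {"x":0,"y":0,"z":0,"rx":0,"ry":0,"rz":0,"grip":0}

```text
t: 4.32
position: [0.6409, 0.1714, 0.2503]
eef_rot: [0.989, 0.15, 0.0, 0.0]
force: [0.1, -0.7, 0.3]
finger_gap: 0.001
gripper_force: 0.0
```

```bash
python3 bar.py
```

```text
1268
((0.6690240502357483, 0.23186379671096802), (0.03485942631959915, 0.1778595894575119), 0.36416095495224)
[ 0.08773543 -0.9961438   0.6679131   0.26533446]
[0.64083465 0.17150574 0.25035335] [ 0.53187519 -0.60372792  0.42213685]
```

play_rows:
  deltas:
    - {"x":0.2,"y":0,"z":0,"rx":0,"ry":0,"rz":0,"grip":0}
    - {"x":0.2,"y":0,"z":0,"rx":0,"ry":0,"rz":0,"grip":0}
    - {"x":0.1,"y":0,"z":0,"rx":0,"ry":0,"rz":0,"grip":0}
    - {"x":0.1,"y":0,"z":0,"rx":0,"ry":0,"rz":0,"grip":0}
    - {"x":0.1,"y":0,"z":0,"rx":0,"ry":0,"rz":0,"grip":0}
    - {"x":0,"y":0,"z":0,"rx":0,"ry":0,"rz":0,"grip":0}
    - {"x":0,"y":0,"z":0,"rx":0,"ry":0,"rz":0,"grip":0}
    - {"x":0,"y":0,"z":0,"rx":0,"ry":0,"rz":0,"grip":0}

```text
t: 5.03
position: [0.6443, 0.1717, 0.2503]
eef_rot: [0.989, 0.15, -0.003, -0.001]
force: [-15.0, -0.1, 5.3]
finger_gap: 0.003
gripper_force: 7.7
```

```bash
python3 bar.py
```

```text
1254
((0.6722604036331177, 0.2034378945827484), (0.23341216146945953, 0.03494305908679962), 89.48882293701172)
[ 0.03742567 -0.9992994   0.67449534  0.22772326]
[0.64429699 0.17168469 0.25034407] [-15.40312803  -0.04268526   5.81931129]
```

play_rows:
  deltas:
    - {"x":-1.5,"y":0,"z":0,"rx":0,"ry":0,"rz":0,"grip":0}
    - {"x":-3,"y":0,"z":0,"rx":0,"ry":0,"rz":0,"grip":8.5}
    - {"x":-3.5,"y":0.5,"z":0,"rx":0,"ry":0,"rz":0,"grip":8.5}
    - {"x":-3.5,"y":0.5,"z":0,"rx":0,"ry":0,"rz":0,"grip":8.5}
    - {"x":-3.5,"y":1,"z":0,"rx":0,"ry":0,"rz":0,"grip":8.5}
    - {"x":-3.5,"y":1,"z":0,"rx":0,"ry":0,"rz":0,"grip":8.5}
    - {"x":-3,"y":1,"z":0,"rx":0,"ry":0,"rz":0,"grip":8.5}
    - {"x":0,"y":0,"z":0,"rx":0,"ry":0,"rz":0,"grip":8.5}

```text
t: 5.75
position: [0.442, 0.1744, 0.2512]
eef_rot: [0.984, 0.178, -0.003, -0.015]
force: [0.5, 0.4, 0.1]
finger_gap: 0.98
gripper_force: 0.0
```

Run:
```python
from h import *
np.set_printoptions(precision=4,suppress=True)
p=r.read_camera("wrist"); 
f=p["frame"].copy(); im=f[:,:,::-1]
P,u,v=pts(p,np.ones((480,640),bool)); f=f[v,u].astype(int)
for nm,cx,cy in(("amber",.447,.223),("green",.447,.106)):
    m=(P[:,2]>.025)&(P[:,2]<.04)&(np.hypot(P[:,0]-cx,P[:,1]-cy)<.05)
    print(nm,m.sum())
    if m.sum()>50:
        print(cv2.minAreaRect(P[m][:,:2].astype(np.float32)),np.median(P[m][:,2]), u[m].min(),u[m].max(),v[m].min(),v[m].max())
        g=f[m]; k=(g[:,0]>180)&(g[:,2]<90); 
        if k.any(): print(cv2.minAreaRect(P[m][k][:,:2].astype(np.float32)))
    if nm=="amber": m0=m
for l in("amber_port","amber"):
  for q in r.look_for(p,l):
    a,b=np.round(q["pixel"]).astype(int); M=np.zeros((480,640),bool); M[b,a]=1; print(l,q["score"],q["pixel"],pts(p,M)[0])
print(r.observe()["position"],r.observe()["joint_positions"],p["world_from_camera"])
cu,cv=int(u[m0].mean()),int(v[m0].mean()); x0=max(0,cu-130);y0=max(0,cv-100); c=im[y0:y0+200,x0:x0+260]
cv2.imwrite("pics/w1.png",np.hstack([cv2.resize(im,(400,300)),cv2.resize(c,(390,300),interpolation=cv2.INTER_CUBIC)]))
```

```text
amber 3399
((0.4473729729652405, 0.22523324191570282), (0.04743068665266037, 0.05979809910058975), 10.133654594421387) 0.03165927629091625 244 315 154 214
((0.452750027179718, 0.22627168893814087), (0.0064841462299227715, 0.017354797571897507), 12.338445663452148)
green 3166
((0.4475659132003784, 0.10221175104379654), (0.046185530722141266, 0.06002013012766838), 20.903427124023438) 0.03157033033432133 373 440 207 256
amber_port 0.46 [280.0, 180.7] [[0.4513 0.2253 0.0322]]
amber_port 0.42 [591.0, 347.5] [[ 0.3967 -0.1351  0.0025]]
amber 0.78 [279.2, 181.7] [[0.4501 0.2259 0.032 ]]
amber 0.72 [264.9, 23.8] [[0.5652 0.278  0.0238]]
amber 0.56 [218.3, 288.1] [[0.3287 0.2495 0.0219]]
[0.4464 0.1749 0.2506] [ 0.3559  0.0384 -0.124   1.4068  0.0298  3.1406] [[ 0.3504 -0.8949 -0.2763  0.5121]
 [-0.9361 -0.3444 -0.0717  0.1966]
 [-0.031   0.2837 -0.9584  0.3799]
 [ 0.      0.      0.      1.    ]]
```

View pics/w1.png

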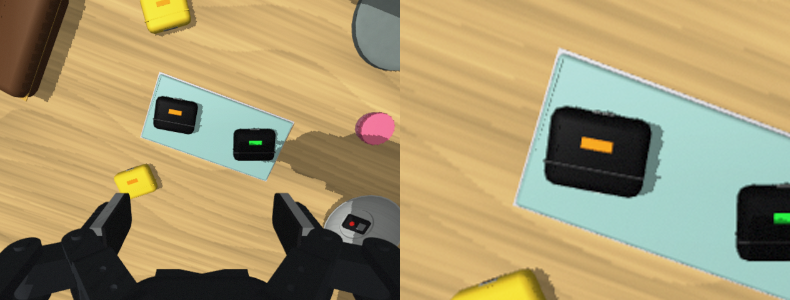

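The wrist view shows the amber case at crop (597,150), and the steel bezels appear to be on the far edges. I'll check that in an enlarged scene view while turning the wrist.

play_rows:
  deltas:
    - {"x":0,"y":1,"z":0,"rx":0,"ry":0,"rz":0.123,"grip":8.5}
    - {"x":0,"y":1,"z":0,"rx":0,"ry":0,"rz":0.123,"grip":8.5}
    - {"x":0,"y":1,"z":0,"rx":0,"ry":0,"rz":0.123,"grip":8.5}
    - {"x":0,"y":1,"z":0,"rx":0,"ry":0,"rz":0.123,"grip":8.5}
    - {"x":0,"y":1,"z":0,"rx":0,"ry":0,"rz":0.123,"grip":8.5}
    - {"x":0,"y":0,"z":0,"rx":0,"ry":0,"rz":0.123,"grip":8.5}
    - {"x":0,"y":0,"z":0,"rx":0,"ry":0,"rz":0.123,"grip":8.5}
    - {"x":0,"y":0,"z":0,"rx":0,"ry":0,"rz":0.123,"grip":8.5}

```text
t: 6.57
position: [0.4473, 0.2253, 0.2494]
eef_rot: [0.782, 0.624, -0.01, -0.012]
force: [0.1, -0.0, -0.0]
finger_gap: 0.99
gripper_force: 0.0
```

play_rows:
  deltas:
    - {"x":0,"y":0,"z":0,"rx":0,"ry":0,"rz":0.123,"grip":8.5}
    - {"x":0,"y":0,"z":0,"rx":0,"ry":0,"rz":0.123,"grip":8.5}
    - {"x":0,"y":0,"z":0,"rx":0,"ry":0,"rz":0.123,"grip":8.5}
    - {"x":0,"y":0,"z":0,"rx":0,"ry":0,"rz":0.123,"grip":8.5}
    - {"x":0,"y":0,"z":0,"rx":0,"ry":0,"rz":0.123,"grip":8.5}
    - {"x":0,"y":0,"z":0,"rx":0,"ry":0,"rz":0.123,"grip":8.5}
    - {"x":0,"y":0,"z":0,"rx":0,"ry":0,"rz":0.123,"grip":8.5}
    - {"x":0,"y":0,"z":0,"rx":0,"ry":0,"rz":0.123,"grip":8.5}

```text
t: 7.23
position: [0.4473, 0.2251, 0.2495]
eef_rot: [0.395, 0.919, -0.014, -0.006]
force: [0.1, 0.1, -0.1]
finger_gap: 0.993
gripper_force: 0.0
```

play_rows:
  deltas:
    - {"x":0,"y":0,"z":0,"rx":0,"ry":0,"rz":0.123,"grip":8.5}
    - {"x":0,"y":0,"z":0,"rx":0,"ry":0,"rz":0.123,"grip":8.5}
    - {"x":0,"y":0,"z":0,"rx":0,"ry":0,"rz":0.123,"grip":8.5}
    - {"x":0,"y":0,"z":0,"rx":0,"ry":0,"rz":0.123,"grip":8.5}
    - {"x":0,"y":0,"z":0,"rx":0,"ry":0,"rz":0.123,"grip":8.5}
    - {"x":0,"y":0,"z":0,"rx":0,"ry":0,"rz":0.123,"grip":8.5}
    - {"x":0,"y":0,"z":0,"rx":0,"ry":0,"rz":0.123,"grip":8.5}
    - {"x":0,"y":0,"z":0,"rx":0,"ry":0,"rz":0.123,"grip":8.5}

```text
t: 7.9
position: [0.4473, 0.2251, 0.2495]
eef_rot: [-0.086, 0.996, -0.015, 0.001]
force: [-0.6, -0.0, -0.5]
finger_gap: 0.999
gripper_force: 0.0
```

Run:
```python
from h import *
from scipy.spatial.transform import Rotation as R
np.set_printoptions(precision=4,suppress=True)
s=r.observe(); print(s["t"],s["position"],s["joint_positions"]); print(R.from_quat(s["eef_rot"]).as_matrix())
im=cv2.imread("pics/scene0.png")[225:290,325:400]
p=r.read_camera("wrist"); w=p["frame"][:,:,::-1]
cv2.imwrite("pics/z1.png",np.hstack([cv2.resize(im,(346,300),interpolation=cv2.INTER_CUBIC),cv2.resize(w,(400,300))]))
```

```text
7.9 [0.4473 0.2251 0.2495] [ 0.4825  0.0875 -0.0737  1.4191 -0.029   0.3099]
[[-0.9851 -0.1718  0.005 ]
 [-0.1718  0.9847 -0.0301]
 [ 0.0002 -0.0305 -0.9995]]
```

View pics/z1.png

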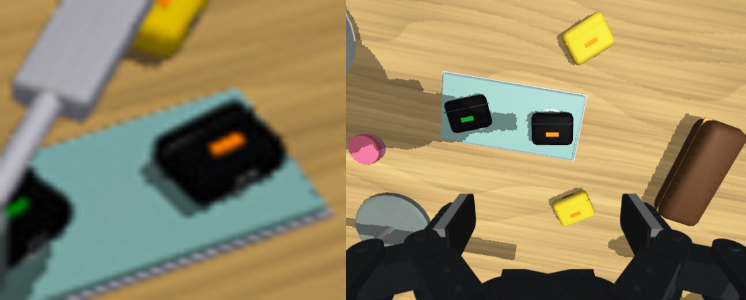

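Left panel: a bright bezel sits on the far (world +x) edge of the amber case at (245,180), so the port already looks away from the robot. Right panel: the case is squarely between the fingers at (552,128), so I'll descend.

play_rows:
  deltas:
    - {"x":0,"y":0,"z":-3.5,"rx":0.03,"ry":0.005,"rz":0,"grip":8.5}
    - {"x":0,"y":0,"z":-3.5,"rx":0,"ry":0,"rz":0,"grip":8.5}
    - {"x":0,"y":0,"z":-3.5,"rx":0,"ry":0,"rz":0,"grip":8.5}
    - {"x":0,"y":0,"z":-3.5,"rx":0,"ry":0,"rz":0,"grip":8.5}
    - {"x":0,"y":0,"z":-3.5,"rx":0,"ry":0,"rz":0,"grip":8.5}
    - {"x":0,"y":0,"z":-2.5,"rx":0,"ry":0,"rz":0,"grip":8.5}
    - {"x":0,"y":0,"z":-1.4,"rx":0,"ry":0,"rz":0,"grip":8.5}
    - {"x":0,"y":0,"z":-0.8,"rx":0,"ry":0,"rz":0,"grip":8.5}

```text
t: 8.62
position: [0.4453, 0.2242, 0.0252]
eef_rot: [-0.082, 0.997, -0.001, -0.002]
force: [-0.8, -0.2, 0.1]
finger_gap: 0.998
gripper_force: 0.0
```

play_rows:
  deltas:
    - {"x":0,"y":0,"z":0,"rx":0,"ry":0,"rz":0,"grip":8.5}
    - {"x":0,"y":0,"z":0,"rx":0,"ry":0,"rz":0,"grip":7.5}
    - {"x":0,"y":0,"z":0,"rx":0,"ry":0,"rz":0,"grip":6.7}
    - {"x":0,"y":0,"z":0,"rx":0,"ry":0,"rz":0,"grip":5}
    - {"x":0,"y":0,"z":0,"rx":0,"ry":0,"rz":0,"grip":5}
    - {"x":0,"y":0,"z":0,"rx":0,"ry":0,"rz":0,"grip":5}
    - {"x":0,"y":0,"z":0,"rx":0,"ry":0,"rz":0,"grip":5}
    - {"x":0,"y":0,"z":0,"rx":0,"ry":0,"rz":0,"grip":5}
  grip_force: 40

```text
t: 9.28
position: [0.447, 0.2254, 0.0297]
eef_rot: [-0.083, 0.997, 0.001, 0.002]
force: [0.5, 0.8, 6.4]
finger_gap: 0.686
gripper_force: 44.0
```

play_rows:
  deltas:
    - {"x":0,"y":0,"z":1,"rx":0,"ry":0,"rz":0,"grip":5}
    - {"x":0,"y":0,"z":2,"rx":0,"ry":0,"rz":0,"grip":5}
    - {"x":0,"y":0,"z":3,"rx":0,"ry":0,"rz":0,"grip":5}
    - {"x":0,"y":0,"z":3,"rx":0,"ry":0,"rz":0,"grip":5}
    - {"x":0,"y":0,"z":3,"rx":0,"ry":0,"rz":0,"grip":5}
    - {"x":0,"y":0,"z":3,"rx":0,"ry":0,"rz":0,"grip":5}
    - {"x":0,"y":0,"z":3,"rx":0,"ry":0,"rz":0,"grip":5}
    - {"x":0,"y":0,"z":2,"rx":0,"ry":0,"rz":0,"grip":5}

```text
t: 9.95
position: [0.4459, 0.2249, 0.232]
eef_rot: [-0.084, 0.997, 0.001, 0.002]
force: [0.3, 0.4, -0.5]
finger_gap: 0.692
gripper_force: 43.3
```

```bash
cat > look.py <<'E'
from h import *
import sys
from scipy.spatial.transform import Rotation as R
np.set_printoptions(precision=4,suppress=True)
s=r.observe(); print(s["t"],s["position"],s["joint_positions"],s["finger_gap"],s["gripper_force"]); M=R.from_quat(s["eef_rot"]).as_matrix(); print(M)
ims=[]
for n in ("side","scene","wrist"):
    p=r.read_camera(n)
    if n=="wrist": ims.append(cv2.resize(p["frame"],(320,240))[:,:,::-1]); break
    c=np.linalg.inv(p["world_from_camera"])@np.r_[s["position"],1]; c=p["K"]@c[:3]; a,b=(c[:2]/c[2]).astype(int)
    a=min(max(a,80),559);b=min(max(b,60),419)
    ims.append(cv2.resize(p["frame"][b-60:b+60,a-80:a+80],(320,240),interpolation=cv2.INTER_CUBIC)[:,:,::-1])
    P,u,v=pts(p,np.ones((480,640),bool)); f=p["frame"][v,u].astype(int)
    L=(P-s["position"])@M
    # black case body / amber light in tool frame
    m=(abs(L[:,0])<.035)&(abs(L[:,1])<.025)&(abs(L[:,2])<.03)
    k=m&(f[:,0]>150)&(f[:,2]<100)
    print(n,m.sum(),L[m].min(0),L[m].max(0),"light",k.sum(),L[k].mean(0) if k.any() else 0)
ims.append(np.zeros_like(ims[0]))
cv2.imwrite("pics/"+sys.argv[1],np.vstack([np.hstack(ims[:2]),np.hstack(ims[2:4])]))
E
python3 look.py l1.png
```

```text
9.95 [0.4459 0.2249 0.232 ] [ 0.4669  0.0747 -0.1257  1.3668  0.0002  0.2997] 0.6915636442872066 43.3332484960556
[[-0.986  -0.1665  0.0031]
 [-0.1665  0.986   0.0018]
 [-0.0034  0.0013 -1.    ]]
side 212 [-0.0218 -0.0246 -0.0056] [0.0259 0.0249 0.0107] light 0 0
scene 346 [-0.0277 -0.025  -0.0084] [0.0209 0.0245 0.0172] light 0 0
```

View pics/l1.png

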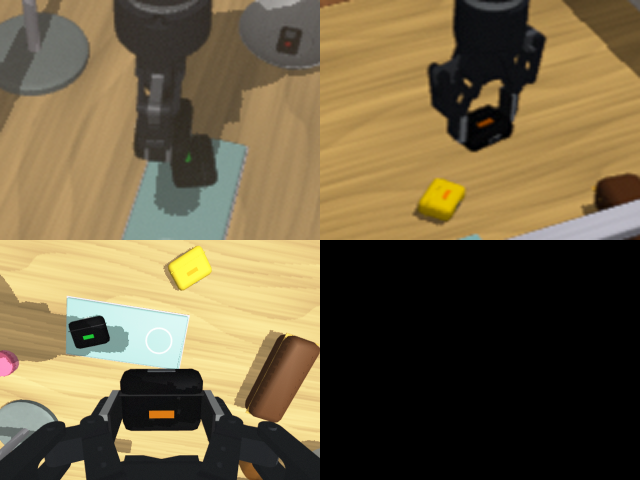

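Run:
```python
from h import *
s=r.observe()
p=r.read_camera("wrist"); a=cv2.resize(p["frame"][330:460,220:420],(400,260),interpolation=cv2.INTER_CUBIC)
q=r.read_camera("scene"); c=np.linalg.inv(q["world_from_camera"])@np.r_[s["position"],1]; c=q["K"]@c[:3]; x,y=(c[:2]/c[2]).astype(int)
b=cv2.resize(q["frame"][y-25:y+27,x-40:x+40],(400,260),interpolation=cv2.INTER_CUBIC)
cv2.imwrite("pics/port.png",np.hstack([np.clip(a.astype(int)*2,0,255),np.clip(b.astype(int)*2,0,255)]).astype(np.uint8)[:,:,::-1])
for n,pp in(("w",p),("s",q)):
  for l in ("amber_port","amber"):
    for d in r.look_for(pp,l): print(n,l,d)
```

```text
w amber {'pixel': [380.3, 56.2], 'score': 0.63}
w amber {'pixel': [321.1, 315.9], 'score': 0.58}
s amber_port {'pixel': [377.8, 191.6], 'score': 0.72}
s amber_port {'pixel': [321.8, 296.4], 'score': 0.54}
s amber_port {'pixel': [391.1, 253.7], 'score': 0.22}
s amber {'pixel': [416.3, 288.8], 'score': 0.92}
s amber {'pixel': [358.4, 230.6], 'score': 0.7}
s amber {'pixel': [377.5, 192.5], 'score': 0.66}
s amber {'pixel': [392.6, 255.1], 'score': 0.57}
```

View pics/port.png

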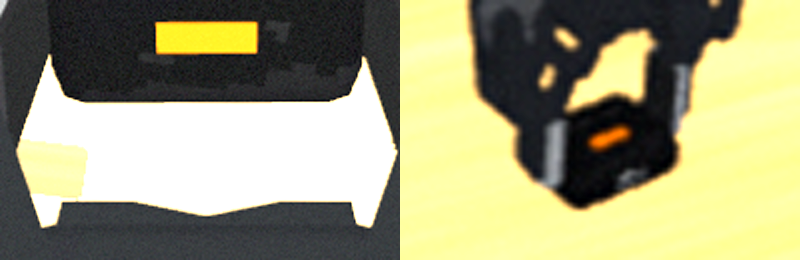

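The right panel shows a small steel bezel on the far face at (630,178). My left crop missed the near face with the thin strip, so I'll look there once more.

Run:
```python
from h import *
p=r.read_camera("wrist"); a=cv2.resize(p["frame"][245:375,220:420],(600,390),interpolation=cv2.INTER_CUBIC)
cv2.imwrite("pics/port2.png",np.clip(a.astype(int)*2,0,255).astype(np.uint8)[:,:,::-1])
```

```text
(no output)
```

View pics/port2.png

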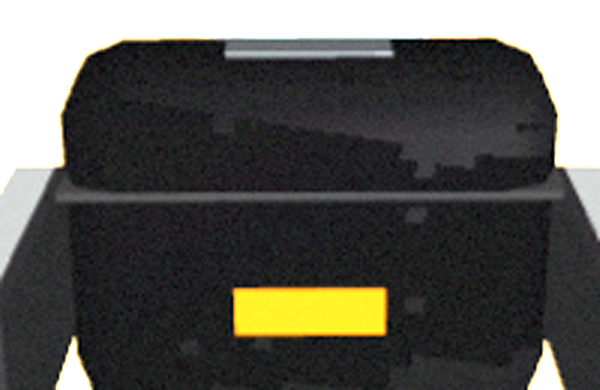

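The near-face strip is about 20 mm wide, so it is the hinge. The 13 mm bezel on the far face is the port, and it will face the phone after a small turn.

play_rows:
  deltas:
    - {"x":0,"y":-1.6,"z":0.3,"rx":0,"ry":0,"rz":-0.012,"grip":5}
    - {"x":0,"y":-3.2,"z":0.3,"rx":0,"ry":0,"rz":-0.012,"grip":5}
    - {"x":0,"y":-3.2,"z":0.3,"rx":0,"ry":0,"rz":-0.012,"grip":5}
    - {"x":0,"y":-3.2,"z":0.3,"rx":0,"ry":0,"rz":-0.012,"grip":5}
    - {"x":0,"y":-3.2,"z":0.3,"rx":0,"ry":0,"rz":-0.012,"grip":5}
    - {"x":0,"y":-3.2,"z":0.3,"rx":0,"ry":0,"rz":-0.012,"grip":5}
    - {"x":0,"y":-3.2,"z":0.3,"rx":0,"ry":0,"rz":-0.012,"grip":5}
    - {"x":0,"y":-3.2,"z":0.3,"rx":0,"ry":0,"rz":-0.012,"grip":5}

```text
t: 11.12
position: [0.4452, -0.0167, 0.2518]
eef_rot: [-0.035, 0.999, 0.0, -0.0]
force: [0.3, 0.3, -0.4]
finger_gap: 0.688
gripper_force: 43.3
```

play_rows:
  deltas:
    - {"x":0,"y":-3.6,"z":0,"rx":0,"ry":0,"rz":-0.012,"grip":5}
    - {"x":0,"y":-3.6,"z":0,"rx":0,"ry":0,"rz":-0.012,"grip":5}
    - {"x":0,"y":-3.6,"z":0,"rx":0,"ry":0,"rz":-0.012,"grip":5}
    - {"x":0,"y":-3.6,"z":0,"rx":0,"ry":0,"rz":-0.012,"grip":5}
    - {"x":0,"y":-3.6,"z":0,"rx":0,"ry":0,"rz":-0.012,"grip":5}
    - {"x":0,"y":-3.2,"z":0,"rx":0,"ry":0,"rz":-0.012,"grip":5}
    - {"x":0,"y":-2.8,"z":0,"rx":0,"ry":0,"rz":-0.012,"grip":5}
    - {"x":0,"y":-2,"z":0,"rx":0,"ry":0,"rz":-0.012,"grip":5}

```text
t: 11.78
position: [0.4452, -0.2776, 0.2512]
eef_rot: [0.014, 1.0, 0.0, -0.0]
force: [0.2, 0.1, -1.4]
finger_gap: 0.687
gripper_force: 43.3
```

play_rows:
  deltas:
    - {"x":1.3,"y":0,"z":-0.5,"rx":0,"ry":0.039,"rz":0,"grip":5}
    - {"x":1.3,"y":0,"z":-0.5,"rx":0,"ry":0.039,"rz":0,"grip":5}
    - {"x":1.3,"y":0,"z":-0.5,"rx":0,"ry":0.039,"rz":0,"grip":5}
    - {"x":1.3,"y":0,"z":-0.5,"rx":0,"ry":0.039,"rz":0,"grip":5}
    - {"x":1.3,"y":0,"z":-0.5,"rx":0,"ry":0.039,"rz":0,"grip":5}
    - {"x":1.3,"y":0,"z":-0.5,"rx":0,"ry":0.039,"rz":0,"grip":5}
    - {"x":1,"y":0,"z":-0.5,"rx":0,"ry":0.039,"rz":0,"grip":5}
    - {"x":0.5,"y":0,"z":-0.5,"rx":0,"ry":0.039,"rz":0,"grip":5}

```text
t: 12.45
position: [0.5398, -0.275, 0.2106]
eef_rot: [0.012, 0.988, -0.002, -0.157]
force: [0.3, -0.9, 0.1]
finger_gap: 0.69
gripper_force: 43.3
```

```bash
python3 look.py l2.png
python3 - <<'E'
from h import *
from scipy.optimize import least_squares
np.set_printoptions(precision=4,suppress=True)
A=[]
for i in range(3):
    p=r.read_camera("side"); P,u,v=pts(p,np.ones((480,640),bool))
    m=(P[:,2]>.05)&(P[:,2]<.170)&(np.hypot(P[:,0]-.68,P[:,1]+.275)<.07); A.append(P[m])
S=np.vstack(A)
f=lambda q:(S-[.6876,-.2775,.158])@np.array([np.cos(q[0])*np.cos(.31),np.sin(q[0])*np.cos(.31),-np.sin(.31)])-q[1]
s=least_squares(f,[0,0],loss="cauchy",f_scale=.0015); print("yaw,offset",s.x)
I=S[abs(f(s.x))<.004]; y=np.array([-np.sin(s.x[0]),np.cos(s.x[0]),0]); d=(I-[.6876,-.2775,.158])@y; print(len(I),np.percentile(d,[1,3,50,97,99]),I[:,2].max())
E
```

```text
12.45 [ 0.5398 -0.275   0.2106] [-0.4137  0.5309  0.3967  1.7263 -0.1241 -0.3714] 0.690375149637277 43.341296911239624
[[-0.9507  0.0231 -0.3093]
 [ 0.024   0.9997  0.0007]
 [ 0.3093 -0.0068 -0.9509]]
side 162 [-0.0191 -0.0244 -0.0058] [0.0282 0.0248 0.0191] light 0 0
scene 604 [-0.0259 -0.0249 -0.0056] [0.0198 0.0249 0.017 ] light 21 [-0.0068  0.0002 -0.0002]
yaw,offset [-0.0352 -0.0001]
1942 [-0.0355 -0.0328  0.0048  0.0359  0.0375] 0.168445648776957
```

View pics/l2.png

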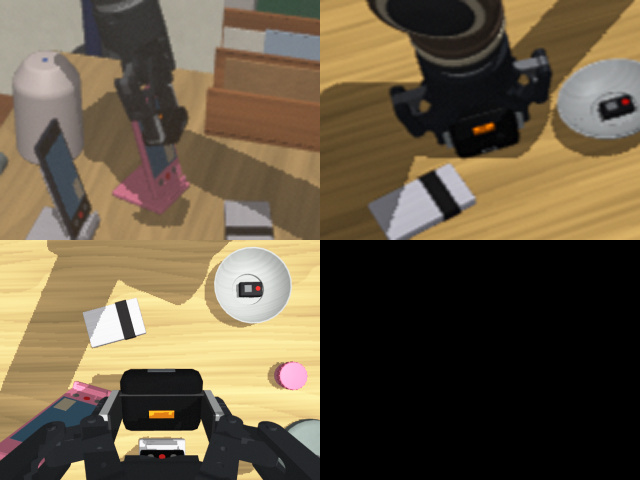

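play_rows:
  deltas:
    - {"x":0.4,"y":0.1,"z":0,"rx":0,"ry":0,"rz":0,"grip":5}
    - {"x":0.4,"y":0.1,"z":0,"rx":0,"ry":0,"rz":0,"grip":5}
    - {"x":0.3,"y":0,"z":0,"rx":0,"ry":0,"rz":0,"grip":5}
    - {"x":0.1,"y":0,"z":0,"rx":0,"ry":0,"rz":0,"grip":5}
    - {"x":0,"y":0,"z":0,"rx":0,"ry":0,"rz":0,"grip":5}
    - {"x":0,"y":0,"z":0,"rx":0,"ry":0,"rz":0,"grip":5}
    - {"x":0,"y":0,"z":0,"rx":0,"ry":0,"rz":0,"grip":5}
    - {"x":0,"y":0,"z":0,"rx":0,"ry":0,"rz":0,"grip":5}

```text
t: 13.42
position: [0.5507, -0.2732, 0.2121]
eef_rot: [0.012, 0.988, -0.002, -0.155]
force: [-0.6, 0.3, 0.2]
finger_gap: 0.689
gripper_force: 43.3
```

Run:
```python
from h import *
from scipy.spatial.transform import Rotation as R
np.set_printoptions(precision=4,suppress=True)
s=r.observe(); M=R.from_quat(s["eef_rot"]).as_matrix()
a=-.035; L=np.c_[[np.cos(.31)*np.cos(a),np.cos(.31)*np.sin(a),-np.sin(.31)],[-np.sin(a),np.cos(a),0],[0,0,0]]; L[:,2]=np.cross(L[:,0],L[:,1])
port=s["position"]+M@[-.0235,0,.0095]
print("port in lens",L.T@(port-[.6876,-.2765,.158]),"angles",np.arccos(-M[:,0]@L[:,0]),np.arccos(-M[:,2]@L[:,2]),s["t"],abs(s["joint_vel"]).max(),s["gripper_force"])
p=r.read_camera("side"); P,u,v=pts(p,np.ones((480,640),bool))
m=(P[:,2]>.270)&(P[:,2]<.278)&(P[:,0]>.6)&(P[:,0]<.75)&(P[:,1]>.08)&(P[:,1]<.4); print("bar",cv2.minAreaRect(P[m][:,:2].astype(np.float32)))
```

```text
port in lens [-0.1234 -0.0014  0.0002] angles 0.008796265843121834 0.010494384155485894 13.4167 0.00173537780929332 43.3312726020813
bar ((0.6718419194221497, 0.19992762804031372), (0.23979483544826508, 0.03590508922934532), 89.62969207763672)
```

The port is on the camera axis at about 12 cm, the case is still, and the lamp is parked. I'm handing in.

```bash
python3 -c "
from station import r
print(r.close_job())"
```

```text
the job is handed in; nothing more can be done
None
```

I parked the lamp arm at its stop and handed in with the amber case held up, light on top and bare port facing the phone camera. By my measurements it was about 12.3 cm from the camera, 1–2 mm off its axis and square to about 0.01 rad; the judge returned no verdict.

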